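# Lever open a die set on a pry bar and chock it with its stop block

### The job

The die set has to be opened for cleaning: push the red-handled pry bar, which lies over the fulcrum block, in under the grey upper plate and lever the plate up over the block until it comes up against the orange buffers under the stop collars, feeling for them and without forcing the collars. Then draw the bar out again and put it down clear of the die set, and slide the yellow stop block in between the two plates, in a front corner beside the die plate, standing flat on the lower plate with its handle out in front. Do not disturb the tin and the screwdriver that lie beside it.

Things in the scene. Friction and masses are not known exactly. Their poses are not given: they have to be found in the camera images.
- die_set: Fixed lower half of a die set, on two parallels. Origin: on the bench under the middle of its plates; x runs from its front edge to its back, z up. Its dark lower plate is 100 (x) by 150 (y) mm, front edge at x = -50, top at z = 65; in its middle lies the die plate, leaving front corners free that are 39 mm wide.
- die_plate_front (a point): Middle of the upper front edge of the die plate (70 x 72 mm, 11 mm thick, top at z = 76), at x = -35 of die_set: its front face, 15 mm behind the front edge of the plates, is the end stop for the bar's tip.
- pillar_tops (a point): Midway between the tops of the two guide pillars (16 mm thick, 112 mm apart, at the back). Each carries a dark stop collar over an orange buffer. The collars' height changes and is not given: the upper plate meets the buffers when it has risen 7.5 to 13.5 mm; pressed on, they give 1 mm for each 20 N (both together). Over 60 N forces the collars; bearing on them is 5 N or more.
- die_upper: Grey upper plate, 100 x 150 x 24 mm, 2.2 kg +-15 %, a 70 x 72 mm punch plate hanging 9 mm below its middle, brass bushes and a shank on top (to 54 mm over its underside). Origin: centre of its underside, axes as die_set; closed it is at z = 85, 20 mm over the lower plate. Slides up on the pillars with 31 N of friction: takes 50 to 56 N to raise, stays where left.
- pry_bar: Pry bar, 280 mm, 0.38 kg, lying over the fulcrum block, handle end on the bench (nose up 0.28 rad), tip 5 to 16 mm short of the plates. Origin on its centre line; x to the tip, z out of its top. Red handle 20 x 20 mm at x = -135 to -45 with a 26 mm strike cap behind; shank 14 wide, 10 high; from x = 72 to 135 a flat tip 18 wide, z = -5 to 0, with an upturned nose.
- pry_nose (a point): Top of the bar's upturned nose (a round 8 mm thick across the tip), which bears under the upper plate: x = 130, z = 5 of pry_bar, 5 mm behind the end of the tip. It can pass under the upper plate when the handle is held so high that the bar points down to the die set by 0.26 to 0.36 rad.
- pry_grip (a point): Middle of the bar's handle, 20 mm wide: x = -88, z = 0 of pry_bar, about 28 mm over the bench at the start. With the bar home it is some 180 mm from the fulcrum's ridge: raising the plate takes about 8 to 13 N here, each 10 N on the buffers adds some 2 N. The handle ends 30 to 50 mm over the bench.
- fulcrum_block: Grey steel block, 1.1 kg, standing loose on the bench in front of the die set, 50 x 50 mm at the foot, 80 mm high. Origin: centre of its underside; x points to the die set.
- fulcrum_top (a point): Middle of the top of the fulcrum block's ridge, a round bar of radius 9 mm along the block's y, 80 mm above the bench and 27 to 32 mm in front of the plates. The bar's flat underside (z = -5 of pry_bar) rests on it; with the bar home the nose is 37 to 42 mm beyond it.
- stop_block: Yellow stop block with a flat dark handle, 0.16 kg, on the bench between the bar and a fixed yellow tray (160 mm high, its rim from x = 0.25, y = -0.14 to x = 0.66, y = -0.04). Origin: centre of its underside where handle and block meet; x points away from the handle. Block 42 x 20 mm, 24 mm high (x = 0 to 42); handle 12 mm wide from x = -72 to 0, 4 to 20 mm above the underside.
- stop_end (a point): Centre of the far end face of the yellow block: x = 42, z = 12 of stop_block.
- paste_tin: Round tin with a green lid, 63 mm wide, 31 mm high, a bystander.
- screwdriver_red: Screwdriver with a red handle, 221 mm long, near the back edge of the bench, a bystander.

How it is judged (in metres and radians):
On the way:
1. the upper plate bears on the buffers, levered up by the bar over the fulcrum block (contact force between die_upper and die_set above 5 N and contact force between pry_bar and die_upper above 5 N and contact force between pry_bar and fulcrum_block above 5 N), for 0.2 s.
At the end, for the whole second after the job is handed in: The upper plate is still at least 6 mm up; the yellow block stands flat (5 deg, 2.5 mm) on the lower plate in a front corner with at least 28 of its 42 mm under the upper plate, handle in front; the bar is at rest with its nose at least 5 mm out of the die set, touching neither plate (z of die_upper in the frame of die_set above 0.091 m and x of stop_end in the frame of die_set between -0.022 and 0.018 m and ((y of stop_block in the frame of die_set between 0.04 and 0.068 m and y of stop_end in the frame of die_set between 0.04 and 0.068 m) or (y of stop_block in the frame of die_set between -0.068 and -0.04 m and y of stop_end in the frame of die_set between -0.068 and -0.04 m)) and z of stop_block in the frame of die_set between 0.0625 and 0.0675 m and angle between stop_block's own z axis and vertical below 0.08 rad and linear speed of each of stop_block, pry_bar below 0.02 m/s and contact force between pry_bar and die_set below 0.2 N and contact force between pry_bar and die_upper below 0.2 N and (x of pry_nose in the frame of die_set below -0.055 m or x of pry_nose in the frame of die_set above 0.055 m or y of pry_nose in the frame of die_set above 0.08 m or y of pry_nose in the frame of die_set below -0.08 m)).
It fails at once if the stop collars are forced (over 60 N on the buffers) (contact force between die_upper and die_set above 60 N).
It fails at once if a bystander is shoved away (over 30 mm) (distance of any of paste_tin, screwdriver_red from where it was at the start of the episode above 0.03 m).
It also fails if it takes over 64 s, if anything falls off the work surface, if the arm or the gripper's body presses on something with over 40 N, if the wrist force passes 120 N, or if a joint passes its speed limit or range.

### The arm

A 6-joint arm with a two-finger parallel gripper is mounted at the origin on the work surface; the furniture and walls round the work are solid. World frame = base frame: x ahead of the robot, y to its left, z up, the work surface at z = 0. Lengths are in mm, angles in rad, forces in N, time in s.
With the tool pointing down it reaches from about 350 to 775 mm from the base axis. Payload 7.3 kg.
Tool frame: the origin (TCP) lies at the centre of the arm's flange, where the gripper is bolted on; the fingertips stand 178 mm ahead of it and the grasp point (between the pads) lies 159 mm ahead of it; z points along the fingers, y is the direction in which the jaws open and shut (so a half turn about z gives the same grasp; the last joint's range is limited). The gripper opens to 92 mm and grips with 3 to 60 N. Pads are 19 mm wide; open, the fingers measure 130 mm over their backs; the gripper's body (75 mm by 190 mm) begins 47 mm behind the grasp point.
Start: joints at [-1.371, 0.342, 1.524, -0, 1.275, -0.146], TCP at [177.968, -493.918, 404.741] pointing down, gripper open.
Joint ranges: [-2.53, 2.53], [-0.77, 2.02], [0.04, 2.7], [-1, 4.14], [0.28, 2.66], [-3.11, 3.11]. Speed limits (rad/s): [2.57, 2.57, 3.14, 3.14, 3.14, 3.14].

### API

Orientations are given as [roll, pitch, yaw] about the fixed x, y, z axes, in that order (R = Rz(yaw) Ry(pitch) Rx(roll)).
In Python, from plant import get_obs, capture, close_job gives the robot as it stands. The module is installed in compiled form; this text tells all that it offers.
- The arm moves only by the shell command python3 -m pendant 'ROWS'. ROWS is JSON, a list of rows, each a list of 3 entries, a list of its own where there are three numbers: the shift along the tool's x, y, z in m, then the turn, a rotation vector about the tool's x, y, z in rad, then the finger opening in m, from 0 to 0.0918. In form: [[[tx, ty, tz], [wx, wy, wz], fingers], ...]. A call has 1 to 10 rows; each row is the pose to reach, as a shift and turn from the pose commanded when the call began, along the tool's axes at that moment; what a row does not reach only later rows make up. A row lasts 1/12 s, in which the tool goes at most 41.7 mm and 7.16 degrees, less where a joint would pass 70% of its speed; a pose out of reach is approached as far as the arm can. A call with a gripper value outside its range is refused whole. The fingers move at their own pace and stop on an object; the grip force is fixed at half the most. Time passes only in rows, so rows that repeat a pose let the fingers close. It gives the time, the measured TCP pose, the force and the opening at its end, in the units of the state.
- get_obs(): the state, without advancing time (a new reading comes with each control period).
- capture(name): name is "side" or "top"; returns a dict with "color" (480x640x3 uint8, red, green, blue), "mtx" (3x3 intrinsics, pixels), "dist" ([k1, k2, p1, p2, k3] as OpenCV has them; the pictures are not rectified), "rvec" (rotation vector, rad) and "tvec" (3), from world to camera coordinates, as OpenCV has them. Camera axes: x right, y down, z forward; pixel columns grow to the right and rows downward; lengths in mm; the calibration is good to about 2 mm. A picture is of the moment at which its call begins. There is no depth.
- close_job(): hands the job in, once; it reports no verdict.
The state is a dict: "time": time; "joint_positions": joint angles; "dq": joint speeds; "tau": joint torques, N m; "tool_pos": TCP position; "tcp_rot": TCP orientation; "contact_force": force on the tool from outside, world axes, zero at the start; "moment": the same for the moment, N m; "grip_width": finger opening in mm.
Only numpy, scipy, OpenCV 4.12 (cv2) and the standard library are available. Lean on these libraries where they do the work, as an engineer would, in place of code of your own. Each camera call takes 0.05 s, during which the arm holds its last target. There are 200 camera calls.

## Working session

There is one attempt and no reset: what is moved stays moved. The work goes in short steps, Python scripts to look and compute and a shell command to move; the robot and the scene stay as the last step left them, time stands still between calls to the robot, and variables do not carry over. Pictures are saved under pics/ and viewed, about 8 in all and at most 12, crops included, and the job is handed in when it is done.

```bash
mkdir -p pics; cat > h.py <<'E'
import numpy as np, cv2
from plant import get_obs, capture
from scipy.spatial.transform import Rotation as R
def cam(n,save=None):
    c=capture(n)
    if save: cv2.imwrite('pics/'+save,c['color'][:,:,::-1])
    return c
def ray(c,u,v):
    K,d=np.array(c['mtx'],float),np.array(c['dist'],float)
    p=cv2.undistortPoints(np.array([[[u,v]]],float),K,d)[0,0]
    Rm=cv2.Rodrigues(np.array(c['rvec'],float))[0]; t=np.array(c['tvec'],float).ravel()
    return -Rm.T@t, Rm.T@np.array([p[0],p[1],1])
def atz(c,u,v,z):
    o,d=ray(c,u,v); return o+d*(z-o[2])/d[2]
def proj(c,P):
    return cv2.projectPoints(np.array(P,float).reshape(-1,3),np.array(c['rvec'],float),np.array(c['tvec'],float),np.array(c['mtx'],float),np.array(c['dist'],float))[0][:,0]
def tri(c1,p1,c2,p2):
    (a,d),(b,e)=ray(c1,*p1),ray(c2,*p2)
    s=np.linalg.lstsq(np.c_[d,-e],b-a,rcond=None)[0]
    return (a+d*s[0]+b+e*s[1])/2, np.linalg.norm(a+d*s[0]-b-e*s[1])
E
python3 - <<'E'
from h import *
import pickle
s=cam('side','s0.png');t=cam('top','t0.png');pickle.dump((s,t),open('c0.pkl','wb'))
for c in(s,t):print(ray(c,320,240),c['dist'],c['mtx'][0])
print(get_obs())
E
```

```text
(array([  544.74076808, -1136.28087512,   595.52568387]), array([-0.03526604,  0.86587302, -0.49922195])) [-0.1189488  0.         0.         0.         0.       ] [574.94241392   0.         327.46551394]
(array([ 352.52450117, -328.43733919,  959.79841295]), array([ 0.15582827,  0.01191775, -0.98777385])) [-0.12305989  0.          0.          0.          0.        ] [539.49731713   0.         318.95829417]
{'time': 0.1, 'joint_positions': array([-1.37099298e+00,  3.42672184e-01,  1.52492573e+00, -1.56613138e-05,
        1.27543581e+00, -1.46003320e-01]), 'dq': array([-0.00011608, -0.0015995 , -0.00265387, -0.00083596,  0.0004222 ,
       -0.00054673]), 'tau': array([ 1.71360960e-03, -4.32003808e+01, -2.44692975e+01,  7.20016309e-02,
        5.25605085e-02, -3.66943323e-05]), 'tool_pos': array([ 177.94433872, -493.79297153,  404.10288005]), 'tcp_rot': array([-3.14016473e+00, -1.94837784e-04,  3.45811097e-01]), 'contact_force': array([ 0.0668743 , -0.35507147, -0.56537871]), 'moment': array([-0.05665539,  0.00506029,  0.0185738 ]), 'grip_width': 92.03046764518945}
```

View pics/s0.png

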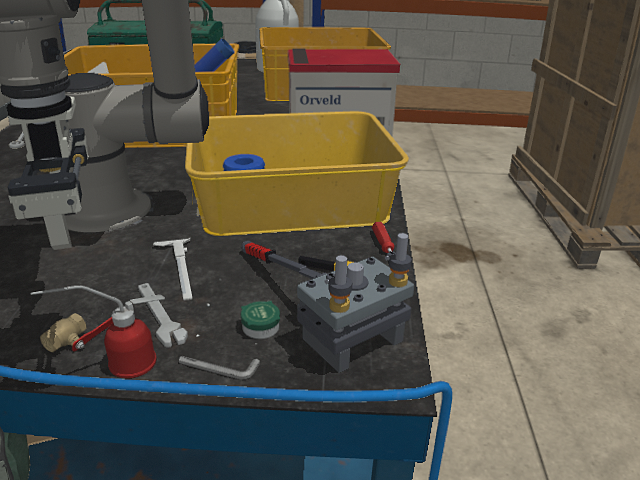

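View pics/t0.png

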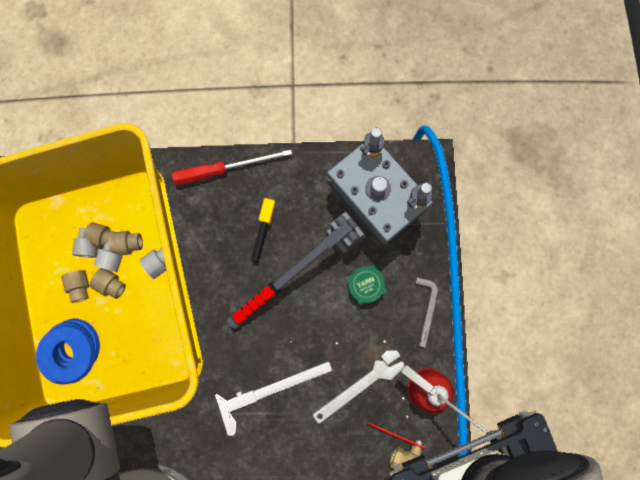

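The side view shows the die set at about (355,300) with the bar running to (255,250), the tin at (260,318). In the top view the die plate is at (380,195), fulcrum at (345,232), bar handle at (252,307), stop block at (264,225), tin at (366,285) and screwdriver at (230,168). I'll zoom in on both.

```bash
python3 - <<'E'
from h import *
import pickle
s,t=pickle.load(open('c0.pkl','rb'))
a=t['color'][125:335,220:450,::-1]; cv2.imwrite('pics/t0c.png',cv2.resize(a,None,fx=2.8,fy=2.8,interpolation=cv2.INTER_CUBIC))
a=s['color'][220:375,235:435,::-1]; cv2.imwrite('pics/s0c.png',cv2.resize(a,None,fx=3.8,fy=3.8,interpolation=cv2.INTER_CUBIC))
E
```

```text
(no output)
```

View pics/t0c.png

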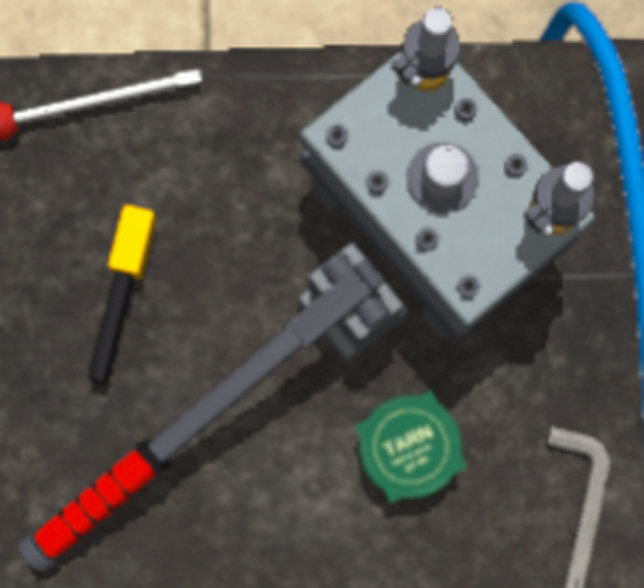

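View pics/s0c.png

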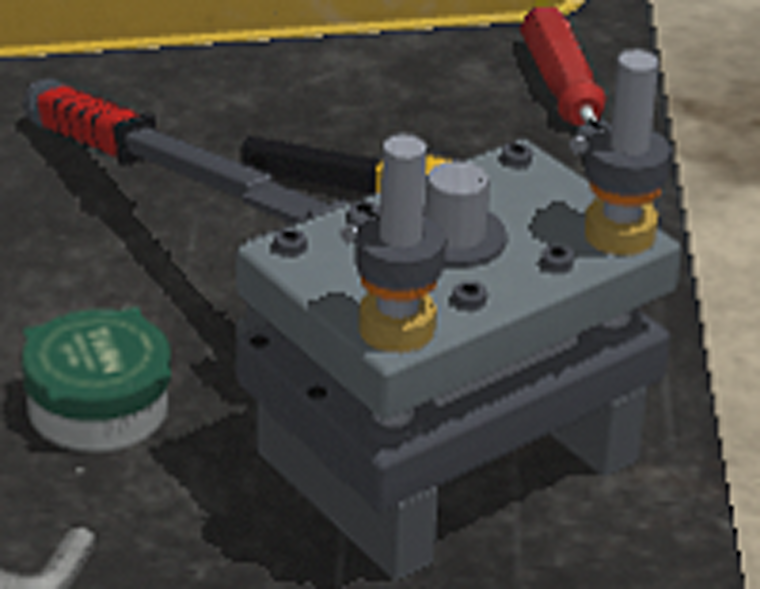

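```bash
python3 - <<'E'
from h import *
import pickle
s,t=pickle.load(open('c0.pkl','rb'))
T=lambda u,v:(u/2.8+220,v/2.8+125)
S=lambda u,v:(u/3.8+235,v/3.8+220)
L,B,Rr=[atz(t,*T(*p),109)[:2] for p in [(303,134),(465,333),(593,215)]]
print('L,B,R',L,B,Rr,np.linalg.norm(L-B),np.linalg.norm(B-Rr))
f=L-B; print('yaw die', np.degrees(np.arctan2(*( (Rr-B)[::-1]))), np.degrees(np.arctan2(f[1],f[0]))-90, 'centre',(L+Rr)/2)
# side view corners of upper plate top
print('side L?,nearcorner', tri(s,S(240,270),t,T(465,333)), tri(s,S(680,245),t,T(593,215)), tri(s,S(385,372),t,T(465,333)))
print('grip', tri(s,S(95,118),t,T(97,503)), atz(t,*T(97,503),38))
print('red front', tri(s,S(125,137),t,T(148,465)),atz(t,*T(148,465),48))
print('cap', atz(t,*T(38,552),15)); print('shank/flat', atz(t,*T(298,332),82)); print('tip',atz(t,*T(367,283),95))
for n,p,z in [('blk far',(137,212),24),('blk L/R',(151,212),24),('blkL',(124,207),24),('blk near L',(110,269),24),('blk near R',(140,277),24),('handle end',(99,380),20)]: print(n,atz(t,*T(*p),z))
print('tin',atz(t,*T(411,447),31))
print('fulc',[atz(t,*T(*p),z) for p,z in [((353,243),60),((405,310),60),((302,300),60),((357,362),60)]])
E
```

```text
L,B,R [ 597.30262964 -334.39043943] [ 477.46110566 -423.31524387] [ 544.27391623 -500.72852979] 149.2300630430552 102.25834192371538
yaw die -49.20362448852152 -53.42384693189199 centre [ 570.78827293 -417.55948461]
side L?,nearcorner (array([ 482.00488469, -424.61427466,   94.0391977 ]), np.float64(4.7138212847483825)) (array([ 591.80907849, -495.01198214,  150.92015823]), np.float64(111.17882755976709)) (array([ 515.63932896, -428.07698887,   43.54649123]), np.float64(56.83977046192843))
grip (array([ 391.07664185, -201.20150691,   26.30312313]), np.float64(2.417074362773884)) [ 389.42373829 -203.04490535   38.        ]
red front (array([ 411.99631692, -234.37286303,   36.59978007]), np.float64(0.15380415526612107)) [ 411.18729001 -235.54988214   48.        ]
cap [ 360.68576847 -162.64096309   15.        ]
shank/flat [ 484.76353295 -328.26922497   82.        ]
tip [ 510.5009603  -369.18501833   95.        ]
blk far [ 573.57810722 -227.86985198   24.        ]
blk L/R [ 573.30490765 -236.81593353   24.        ]
blkL [ 577.10460929 -219.5761402    24.        ]
blk near L [ 537.08742328 -210.39306924   24.        ]
blk near R [ 531.3831927  -229.41060313   24.        ]
handle end [ 467.04153198 -202.45494399   20.        ]
tin [ 419.10041512 -395.71012651   31.        ]
fulc [array([ 541.85315738, -363.19610254,   60.        ]), array([ 499.69693326, -393.18135869,   60.        ]), array([ 507.55911672, -331.21416737,   60.        ]), array([ 468.89412341, -363.1642717 ,   60.        ])]
```

```bash
cat > fit.py <<'E'
from h import *
from scipy.optimize import least_squares
def frame(p): # x,y,z,yaw,pitch(nose up)
    return R.from_euler('ZY',[p[3],-p[4]]).as_matrix(), np.array(p[:3])
def fit(obs,f,x0):
    # obs: list (cam,(u,v),local)
    def res(x):
        Rm,t=frame(f(x)); return np.concatenate([(proj(c,Rm@np.array(l,float)+t)[0]-p) for c,p,l in obs])
    r=least_squares(res,x0,loss='soft_l1'); return r.x,res(r.x).reshape(-1,2)
E
python3 - <<'E'
from fit import *
import pickle
s,t=pickle.load(open('c0.pkl','rb'))
T=lambda u,v:(u/2.8+220,v/2.8+125)
S=lambda u,v:(u/3.8+235,v/3.8+220)
np.set_printoptions(precision=3,suppress=True)
x,r=fit([(t,T(303,134),(-50,75,109)),(t,T(465,333),(-50,-75,109)),(t,T(593,215),(50,-75,109)),(t,T(443,150),(0,0,139)),
 (s,S(238,262),(-50,-75,109)),(s,S(385,378),(50,-75,109)),(s,S(680,243),(50,75,109)),(s,S(525,140),(-50,75,109)),(s,S(458,180),(0,0,139))],lambda x:[x[0],x[1],0,x[2],0],[570,-417,-.93])
print('die',x,'\n',r); die=x
x,r=fit([(t,T(38,552),(-138,0,0)),(t,T(150,463),(-45,0,10)),(t,T(298,330),(72,0,0)),(t,T(365,278),(135,0,3)),(t,T(35,540),(-130,10,10)),
 (s,S(125,137),(-45,0,0)),(s,S(40,100),(-135,0,0)),(s,S(250,188),(72,0,0))],lambda x:[x[0],x[1],x[2],x[3],.28],[430,-260,60,-.94])
print('bar',x,'\n',r);bar=[*x,.28]
Rb,tb=frame(bar)
for n,l in[('grip',(-88,0,0)),('nose',(130,0,5)),('tipend',(135,0,0)),('cap',(-140,0,-13))]:
  P=Rb@np.array(l)+tb; Rd,td=frame([die[0],die[1],0,die[2],0]); print(n,P,'in die',Rd.T@(P-td))
x,r=fit([(t,T(151,212),(42,-10,24)),(t,T(124,207),(42,10,24)),(t,T(110,269),(0,10,24)),(t,T(140,277),(0,-10,24)),(t,T(99,380),(-70,0,20))],lambda x:[x[0],x[1],0,x[2],0],[535,-220,-.2])
print('stop',x,'\n',r)
E
```

```text
die [ 571.054 -418.921   -0.9  ] 
 [[-0.795 -0.813]
 [ 1.81  -2.386]
 [ 2.471  0.47 ]
 [ 4.272  3.639]
 [-1.665 -5.195]
 [-0.269 -1.774]
 [ 1.218 -0.712]
 [-0.368 -2.172]
 [ 1.481 -0.628]]
bar [ 438.751 -270.593   50.643   -0.924] 
 [[ 1.456  1.061]
 [-1.687  0.844]
 [-1.378  4.338]
 [ 3.091 -1.395]
 [ 0.122 -1.027]
 [ 0.186 -0.237]
 [ 1.201  0.893]
 [-0.001 -0.501]]
grip [ 387.778 -203.107   26.324] in die [-282.98    -9.395   26.324]
nose [ 513.219 -369.185   91.374] in die [-74.911 -14.383  91.374]
tipend [ 516.948 -374.122   87.951] in die [-68.726 -14.531  87.951]
cap [ 359.823 -166.095   -0.541] in die [-329.349   -8.283   -0.541]
stop [ 534.472 -219.17    -0.236] 
 [[ 1.064  0.152]
 [-0.173 -0.29 ]
 [-0.53   0.168]
 [-0.296 -0.408]
 [ 0.197  0.35 ]]
```

```bash
python3 - <<'E'
from fit import *
import pickle
s,t=pickle.load(open('c0.pkl','rb'))
T=lambda u,v:(u/2.8+220,v/2.8+125)
S=lambda u,v:(u/3.8+235,v/3.8+220)
np.set_printoptions(precision=3,suppress=True)
x,r=fit([(t,T(303,134),(-50,75,109)),(t,T(465,333),(-50,-75,109)),(t,T(593,215),(50,-75,109)),(t,T(447,163),(0,0,139)),
 (s,S(240,257),(-50,-75,109)),(s,S(385,372),(50,-75,109)),(s,S(680,243),(50,75,109)),(s,S(525,140),(-50,75,109)),(s,S(458,180),(0,0,139))],lambda x:[x[0],x[1],0,x[2],0],[570,-417,-.93])
print('die',x,'\n',r); die=[x[0],x[1],0,x[2],0]
bar=[438.75,-270.6,50.6,-.924,.28]
def poly(img,c,org,k,fr,pts,col):
    Rm,tt=frame(fr); q=(proj(c,[Rm@np.array(p,float)+tt for p in pts])-org)*k
    cv2.polylines(img,[np.int32(q)],False,col,1,cv2.LINE_AA)
a=cv2.resize(t['color'][125:335,220:450,::-1],None,fx=2.8,fy=2.8,interpolation=cv2.INTER_CUBIC)
b=cv2.resize(s['color'][220:375,235:435,::-1],None,fx=3.4,fy=3.4,interpolation=cv2.INTER_CUBIC)
for im,c,o,k in((a,t,(220,125),2.8),(b,s,(235,220),3.4)):
  for z in(109,85,65): poly(im,c,o,k,die,[(-50,75,z),(-50,-75,z),(50,-75,z),(50,75,z),(-50,75,z)],(0,0,255))
  for w,x0,x1,z in((10,-135,-45,10),(7,-45,72,5),(9,72,135,0)): poly(im,c,o,k,bar,[(x0,w,z),(x1,w,z),(x1,-w,z),(x0,-w,z),(x0,w,z)],(0,255,255))
cv2.imwrite('pics/ov.png',np.vstack([a[:588],cv2.copyMakeBorder(b,0,0,0,0,0)[:,:644]])[:1115] if 0 else np.hstack([cv2.resize(a,None,fx=.62,fy=.62),cv2.resize(b,(400,364))][:1]) if 0 else a)
cv2.imwrite('pics/ovs.png',b)
E
```

```text
die [ 570.41  -418.391   -0.901] 
 [[-1.096 -0.462]
 [ 1.456 -1.973]
 [ 2.162  0.905]
 [ 2.527 -0.598]
 [-2.59  -4.123]
 [-0.772 -0.462]
 [ 0.771 -0.9  ]
 [-0.732 -2.348]
 [ 1.044 -0.838]]
```

View pics/ov.png

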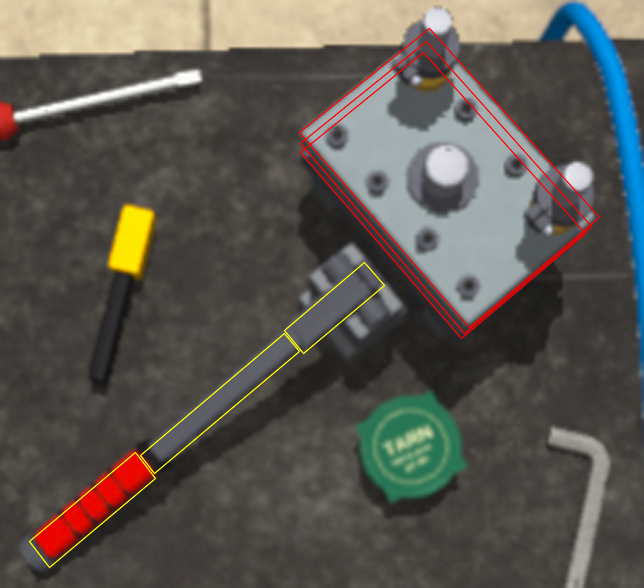

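The die plate overlay matches the image to about 2 px. The bar overlay is about 2 mm too far forward. I'll set up the move helper and go above the handle.

```bash
cat > tgt.py <<'E'
from fit import *
np.set_printoptions(precision=4,suppress=True)
DIE=[570.4,-418.4,0,-.905,0]; BAR=[437.5,-269.0,50.6,-.924,.28]
def toolR(yaw,fwd=0): # tool x forward along yaw, pointing down; fwd>0 leans the body forward (bar nose down)
    return R.from_euler('xyz',[np.pi,0,yaw])*R.from_rotvec([0,-fwd,0])
def go(grasp,yaw,fwd=0):
    o=get_obs(); Rc=R.from_euler('xyz',o['tcp_rot']); Rt=toolR(yaw,fwd)
    tcp=np.array(grasp)-Rt.apply([0,0,159.])
    sh=Rc.inv().apply(tcp-o['tool_pos'])/1000; w=(Rc.inv()*Rt).as_rotvec()
    print('shift',sh.round(4).tolist(),'turn',w.round(4).tolist())
def st():
    o=get_obs(); Rc=R.from_euler('xyz',o['tcp_rot']); print('t',o['time'],'grasp',o['tool_pos']+Rc.apply([0,0,159.]),'tilt/yaw',Rc.as_matrix()[:,0],'F',o['contact_force'],'q',o['joint_positions'])
def barpt(l,b=BAR):
    Rm,t=frame(b); return Rm@np.array(l,float)+t
E
python3 - <<'E'
from tgt import *
p=barpt((-78,0,2)); print(p); st(); go(p+[0,0,90],-.924)
E
```

```text
[ 391.9922 -208.7376   30.9664]
t 0.1 grasp [ 177.8965 -493.5689  245.103 ] tilt/yaw [0.9408 0.339  0.0002] F [ 0.0669 -0.3551 -0.5654] q [-1.371   0.3427  1.5249 -0.      1.2754 -0.146 ]
shift [0.298, -0.1954, 0.1245] turn [-0.0014, 0.0007, 1.2698]
```

```bash
python3 -m pendant '[[[0.298,-0.1954,0.1],[0,0,1.27],0.0918],[[0.298,-0.1954,0.1],[0,0,1.27],0.05],[[0.298,-0.1954,0.1],[0,0,1.27],0.05],[[0.298,-0.1954,0.1],[0,0,1.27],0.05],[[0.298,-0.1954,0.1],[0,0,1.27],0.05],[[0.298,-0.1954,0.1],[0,0,1.27],0.05],[[0.298,-0.1954,0.1],[0,0,1.27],0.05],[[0.298,-0.1954,0.1],[0,0,1.27],0.05],[[0.298,-0.1954,0.1],[0,0,1.27],0.05],[[0.298,-0.1954,0.1],[0,0,1.27],0.05]]'; python3 - <<'E'
from tgt import *
st(); p=barpt((-78,0,2)); go(p+[0,0,50],-.924); go(p,-.924)
E
```

```text
time: 0.93
tool_pos: [391.6, -208.9, 304.6]
tcp_rot: [-3.142, 0.001, -0.788]
contact_force: [0.1, -0.1, -0.8]
grip_width: 50.2
t 0.9333 grasp [ 391.5576 -208.836   145.5626] tilt/yaw [ 0.7052 -0.709  -0.0008] F [ 0.0992 -0.0787 -0.785 ] q [-0.6631  0.3145  1.8807  0.0002  0.9472  1.6957]
shift [0.0002, -0.0004, 0.0646] turn [0.0, 0.0008, 0.136]
shift [0.0002, -0.0004, 0.1146] turn [0.0, 0.0008, 0.136]
```

```bash
python3 -m pendant '[[[0,0,0.03],[0,0,0.136],0.05],[[0,0,0.06],[0,0,0.136],0.05],[[0,0,0.09],[0,0,0.136],0.05],[[0,0,0.11],[0,0,0.136],0.05],[[0,0,0.113],[0,0,0.136],0.05],[[0,0,0.113],[0,0,0.136],0.05]]'; python3 - <<'E'
from tgt import *
st(); cam('top','t1.png'); c=cam('side')
a=c['color'][190:340,200:440,::-1]; cv2.imwrite('pics/s1.png',cv2.resize(a,None,fx=3.2,fy=3.2))
E
```

```text
time: 1.43
tool_pos: [390.6, -210.6, 191.4]
tcp_rot: [3.141, 0.003, -0.919]
contact_force: [0.3, 0.2, 0.3]
grip_width: 50.0
t 1.4333 grasp [ 390.2066 -210.3217   32.3616] tilt/yaw [ 0.6064 -0.7951 -0.0032] F [0.3284 0.199  0.3222] q [-0.6675  0.5133  1.9893 -0.0001  0.6424  1.8226]
```

View pics/s1.png

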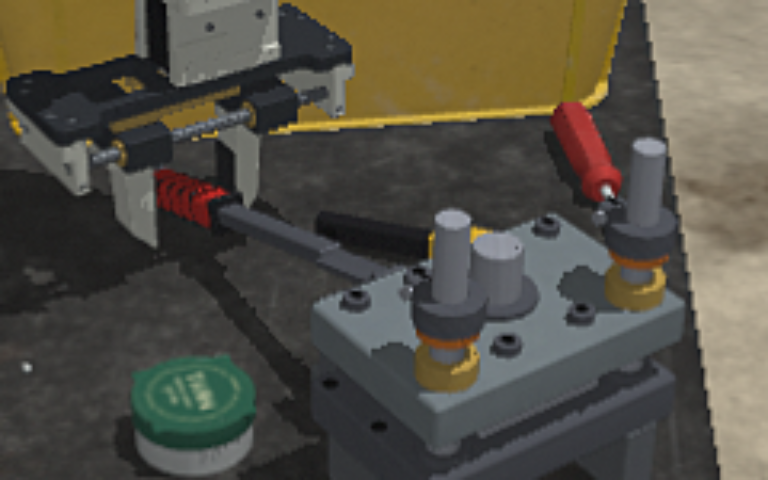

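The fingers at (145,215) and (245,180) straddle the red handle. I'll close the gripper.

```bash
python3 -m pendant '[[[0,0,0],[0,0,0],0.01],[[0,0,0],[0,0,0],0.01],[[0,0,0],[0,0,0],0.01],[[0,0,0],[0,0,0],0.01],[[0,0,0],[0,0,0],0.01],[[0,0,0],[0,0,0],0.01]]'; python3 - <<'E'
from tgt import *
st(); print(get_obs()['moment'])
# bar waypoints: rotate about ridge; local ridge contact
Rd,td=frame(DIE); b0=barpt((-78,0,2)); g=get_obs(); 
for l in [(130,0,5),(135,0,0)]: print(Rd.T@(barpt(l)-td))
E
```

```text
time: 2.03
tool_pos: [391.1, -210.9, 192.9]
tcp_rot: [-3.142, -0.001, -0.918]
contact_force: [0.3, 0.6, 5.6]
grip_width: 19.9
t 2.0333 grasp [ 391.2598 -211.08     33.8839] tilt/yaw [ 0.6072 -0.7945  0.0013] F [0.3217 0.6332 5.6478] q [-0.6672  0.5102  1.9884 -0.0005  0.6417  1.8222]
[0.2195 0.0525 0.3327]
[-76.0492 -14.5811  91.3315]
[-69.8633 -14.6986  87.908 ]
```

```bash
cat >> tgt.py <<'E'
G0=np.array([391.26,-211.08,33.88]); XC0=116.; XG=-76.6; ZG=2.8; YB=-.920
def gp(xc,th):
    d=np.array([np.cos(th),np.sin(th)]); n=np.array([-d[1],d[0]]); return (14+ZG)*n+(XG-xc)*d
def bargo(xc,th,dz=0):
    u=gp(xc,th)-gp(XC0,.28); P=G0+[u[0]*np.cos(YB),u[0]*np.sin(YB),u[1]+dz]
    print('xc',xc,'th',th,end=' '); go(P,YB,.28-th)
E
python3 - <<'E'
from tgt import *
Rd,td=frame(DIE); g=Rd.T@(G0-td); print(g,'Cx', g[0]-gp(XC0,.28)[0])
for th in(.13,0,-.15,-.3): bargo(121,th,.5)
E
```

```text
[-273.6939  -12.8216   33.88  ] Cx -83.9518055995263
xc 121 th 0.13 shift [0.0156, 0.0, -0.0268] turn [0.0001, -0.1513, 0.0018]
xc 121 th 0 shift [0.0364, 0.0001, -0.0481] turn [0.0002, -0.2813, 0.0018]
xc 121 th -0.15 shift [0.0635, 0.0001, -0.0692] turn [0.0004, -0.4313, 0.0018]
xc 121 th -0.3 shift [0.0934, 0.0002, -0.0859] turn [0.0005, -0.5813, 0.0017]
```

```bash
python3 -m pendant '[[[0.007,0,-0.013],[0,-0.075,0],0.01],[[0.0156,0,-0.0268],[0,-0.151,0],0.01],[[0.026,0,-0.0375],[0,-0.216,0],0.01],[[0.0364,0,-0.0481],[0,-0.281,0],0.01],[[0.050,0,-0.059],[0,-0.356,0],0.01],[[0.0635,0,-0.0692],[0,-0.431,0],0.01],[[0.078,0,-0.078],[0,-0.506,0],0.01],[[0.0934,0,-0.0859],[0,-0.581,0],0.01],[[0.0934,0,-0.0859],[0,-0.581,0],0.01]]'; python3 - <<'E'
from tgt import *
st(); c=cam('side'); t=cam('top')
a=c['color'][190:340,200:440,::-1]; b=t['color'][120:300,250:450,::-1]
cv2.imwrite('pics/m2.png',np.hstack([cv2.resize(a,(480,300)),cv2.resize(b,(320,300))]) if 0 else np.vstack([cv2.resize(a,(560,350)),cv2.resize(b[60:150,:],(560,250))]))
for xc in(121,108,96,90): bargo(xc,-.3,.5)
E
```

```text
time: 2.78
tool_pos: [448.7, -287.4, 278.5]
tcp_rot: [-3.142, 0.58, -0.92]
contact_force: [0.4, -1.0, -2.9]
grip_width: 19.7
t 2.7833 grasp [ 395.9141 -218.0002  145.572 ] tilt/yaw [ 0.5064 -0.6655 -0.5483] F [ 0.4214 -1.0068 -2.9453] q [-0.7397  0.6327  1.4794  0.0987  1.6022  1.7254]
xc 121 th -0.3 shift [-0.0011, -0.0003, -0.0012] turn [0.0005, -0.0018, -0.0001]
xc 108 th -0.3 shift [0.0114, -0.0003, -0.0048] turn [0.0005, -0.0018, -0.0001]
xc 96 th -0.3 shift [0.0229, -0.0003, -0.0081] turn [0.0005, -0.0018, -0.0001]
xc 90 th -0.3 shift [0.0287, -0.0003, -0.0097] turn [0.0005, -0.0018, -0.0001]
```

View pics/m2.png

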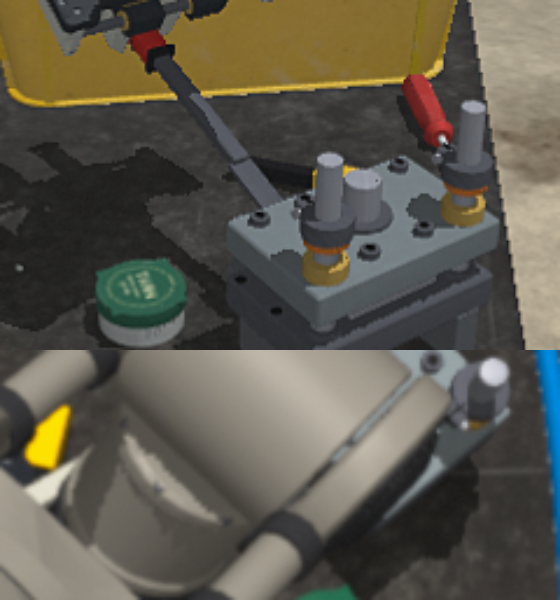

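The side view shows the bar nose-down with its tip just in front of the plates; the arm hides it in the top view. I'll advance in stages and watch the force.

```bash
python3 -m pendant '[[[0.004,0,-0.002],[0,0,0],0.01],[[0.008,0,-0.0035],[0,0,0],0.01],[[0.0115,0,-0.0048],[0,0,0],0.01],[[0.0115,0,-0.0048],[0,0,0],0.01]]';python3 -m pendant '[[[0.003,0,-0.0009],[0,0,0],0.01],[[0.006,0,-0.0018],[0,0,0],0.01],[[0.006,0,-0.0018],[0,0,0],0.01]]';  python3 - <<'E'
from tgt import *
st(); print(get_obs()['moment'])
for xc in(102,96,90): bargo(xc,-.3,.5)
E
```

```text
time: 3.22
tool_pos: [455.1, -295.0, 275.5]
tcp_rot: [3.141, 0.581, -0.919]
contact_force: [-0.3, -0.1, -2.1]
grip_width: 19.4
time: 3.47
tool_pos: [458.8, -299.9, 273.8]
tcp_rot: [3.142, 0.581, -0.919]
contact_force: [0.1, 0.4, -2.9]
grip_width: 19.7
t 3.4667 grasp [ 405.9362 -230.5667  140.8877] tilt/yaw [ 0.507  -0.6648 -0.5486] F [ 0.1363  0.3514 -2.9016] q [-0.7435  0.663   1.4341  0.0961  1.6178  1.7227]
[-0.4009 -0.3846  0.0312]
xc 102 th -0.3 shift [-0.0, -0.0001, 0.0007] turn [0.0005, 0.0007, 0.0006]
xc 96 th -0.3 shift [0.0057, -0.0001, -0.001] turn [0.0005, 0.0007, 0.0006]
xc 90 th -0.3 shift [0.0115, -0.0, -0.0027] turn [0.0005, 0.0007, 0.0006]
```

```bash
for i in 1; do python3 -m pendant '[[[0.0025,0,-0.0008],[0,0,0],0.01],[[0.005,0,-0.001],[0,0,0],0.01],[[0.005,0,-0.001],[0,0,0],0.01]]' | egrep 'force|pos'; done; python3 -m pendant '[[[0.002,0,-0.0006],[0,0,0],0.01],[[0.003,0,-0.0009],[0,0,0],0.01],[[0.003,0,-0.0009],[0,0,0],0.01]]'| egrep 'force|pos'; python3 -m pendant '[[[0.0015,0,-0.0004],[0,0,0],0.01],[[0.003,0,-0.0009],[0,0,0],0.01],[[0.003,0,-0.0009],[0,0,0],0.01]]'| egrep 'force|pos'
```

```text
tool_pos: [461.7, -303.7, 272.0]
contact_force: [0.5, -1.6, -2.5]
tool_pos: [463.4, -305.9, 271.3]
contact_force: [0.6, 0.1, -3.6]
tool_pos: [465.0, -308.0, 270.3]
contact_force: [-2.1, 1.8, -2.4]
```

```bash
python3 -m pendant '[[[0.001,0,-0.0003],[0,0,0],0.01],[[0.002,0,-0.0006],[0,0,0],0.01],[[0.002,0,-0.0006],[0,0,0],0.01]]'| egrep 'force|pos'; python3 - <<'E'
from tgt import *
st(); print(get_obs()['moment'])
for xc in(92,90): bargo(xc,-.3,.5)
c=cam('side'); a=c['color'][200:320,270:430,::-1]; cv2.imwrite('pics/m3.png',cv2.resize(a,(800,600),interpolation=cv2.INTER_CUBIC))
E
```

```text
tool_pos: [465.6, -308.6, 269.8]
contact_force: [-5.6, 7.5, 1.3]
t 4.4667 grasp [ 412.0672 -238.5955  137.4559] tilt/yaw [ 0.505  -0.6618 -0.5541] F [-5.6158  7.5163  1.3243] q [-0.7465  0.6864  1.4014  0.0949  1.634   1.7208]
[ 0.7516  0.5726 -0.0461]
xc 92 th -0.3 shift [-0.0018, 0.0001, 0.0006] turn [0.0011, 0.0073, 0.0009]
xc 90 th -0.3 shift [0.0001, 0.0001, 0.0] turn [0.0011, 0.0073, 0.0009]
```

View pics/m3.png

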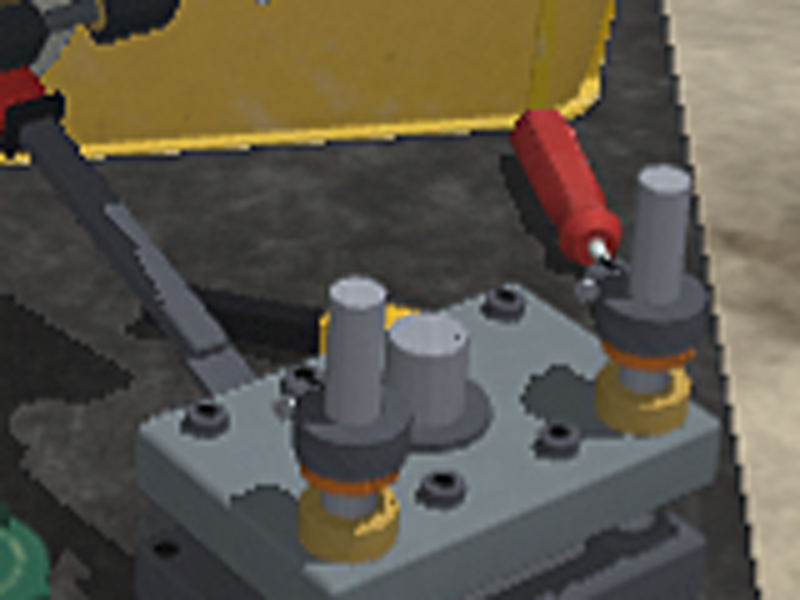

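The bar is home: 9.4 N of push-back at the predicted depth (xc about 90). Now I'll work out the levering path, keeping the nose about 2 mm off the end stop.

```bash
python3 -m pendant '[[[-0.0015,0,0.0003],[0,0,0],0.01],[[-0.003,0,0.0005],[0,0,0],0.01],[[-0.003,0,0.0005],[0,0,0],0.01]]'| egrep 'force|pos'; cat >> tgt.py <<'E'
def lever(th,X=41.,dz=0):
    xc=130-(X+19*np.sin(th))/np.cos(th); bargo(round(xc,1),th,dz); 
E
python3 - <<'E'
from tgt import *
st()
for th in(-.3,-.25,-.2,-.15,-.1,-.05,0,.05): lever(th)
E
```

```text
tool_pos: [464.7, -307.6, 271.2]
contact_force: [0.2, 0.5, -2.9]
t 4.7667 grasp [ 411.9357 -238.3447  138.1365] tilt/yaw [ 0.5074 -0.6652 -0.5478] F [ 0.2192  0.4799 -2.923 ] q [-0.7462  0.6807  1.4067  0.0946  1.6267  1.7213]
xc 93.0 th -0.3 shift [-0.0007, -0.0, 0.0017] turn [0.0004, -0.0003, 0.0006]
xc 92.5 th -0.25 shift [-0.0064, -0.0, 0.0101] turn [0.0004, 0.0497, 0.0006]
xc 92.0 th -0.2 shift [-0.0117, -0.0, 0.0187] turn [0.0004, 0.0997, 0.0007]
xc 91.4 th -0.15 shift [-0.0165, -0.0, 0.0275] turn [0.0003, 0.1497, 0.0007]
xc 90.7 th -0.1 shift [-0.0208, -0.0, 0.0365] turn [0.0003, 0.1997, 0.0007]
xc 89.9 th -0.05 shift [-0.0245, -0.0, 0.0456] turn [0.0003, 0.2497, 0.0007]
xc 89.0 th 0 shift [-0.0278, -0.0, 0.0548] turn [0.0003, 0.2997, 0.0007]
xc 88.0 th 0.05 shift [-0.0305, -0.0001, 0.064] turn [0.0003, 0.3497, 0.0007]
```

```bash
python3 -m pendant '[[[-0.0035,0,0.006],[0,0.025,0],0.01],[[-0.0064,0,0.0101],[0,0.05,0],0.01],[[-0.009,0,0.0145],[0,0.075,0],0.01],[[-0.0117,0,0.0187],[0,0.1,0],0.01],[[-0.0141,0,0.023],[0,0.125,0],0.01],[[-0.0165,0,0.0275],[0,0.15,0],0.01],[[-0.0165,0,0.0275],[0,0.15,0],0.01]]'; python3 - <<'E'
from tgt import *
st()
for th in(-.15,-.125,-.1,-.075,-.05,0): lever(th)
E
```

```text
time: 5.35
tool_pos: [447.0, -284.3, 257.2]
tcp_rot: [3.142, 0.429, -0.919]
contact_force: [0.9, -0.5, -1.7]
grip_width: 19.9
t 5.35 grasp [ 406.8485 -231.6921  112.5886] tilt/yaw [ 0.5515 -0.7229 -0.4162] F [ 0.9133 -0.5192 -1.7451] q [-0.732   0.6149  1.5529  0.0787  1.397   1.7277]
xc 91.4 th -0.15 shift [0.0003, -0.0, -0.0002] turn [0.0004, -0.0007, 0.0008]
xc 91.1 th -0.125 shift [-0.0025, -0.0, 0.0039] turn [0.0004, 0.0243, 0.0008]
xc 90.7 th -0.1 shift [-0.0052, -0.0, 0.008] turn [0.0004, 0.0493, 0.0008]
xc 90.3 th -0.075 shift [-0.0078, -0.0, 0.0122] turn [0.0004, 0.0743, 0.0008]
xc 89.9 th -0.05 shift [-0.0103, -0.0, 0.0165] turn [0.0003, 0.0993, 0.0008]
xc 89.0 th 0 shift [-0.0149, -0.0, 0.0251] turn [0.0003, 0.1493, 0.0009]
```

```bash
python3 -m pendant '[[[-0.0025,0,0.0039],[0,0.025,0],0.01],[[-0.0052,0,0.008],[0,0.05,0],0.01],[[-0.0052,0,0.008],[0,0.05,0],0.01]]' | egrep 'force|pos'; python3 -m pendant '[[[-0.0025,0,0.0042],[0,0.025,0],0.01],[[-0.0051,0,0.0085],[0,0.05,0],0.01],[[-0.0051,0,0.0085],[0,0.05,0],0.01]]'| egrep 'force|pos'; python3 - <<'E'
from tgt import *
st()
for th in(-.05,-.025,0,.025,.05): lever(th)
E
```

```text
tool_pos: [442.3, -278.2, 252.9]
contact_force: [-0.2, -1.0, 3.9]
tool_pos: [437.3, -271.6, 247.1]
contact_force: [-0.9, 1.0, 7.0]
t 5.85 grasp [ 405.992  -230.5083   96.6994] tilt/yaw [ 0.5736 -0.7519 -0.3248] F [-0.9163  0.9758  7.042 ] q [-0.7223  0.5812  1.6384  0.0672  1.2475  1.7358]
xc 89.9 th -0.05 shift [-0.0, -0.0, 0.0006] turn [0.0001, 0.0008, 0.0008]
xc 89.5 th -0.025 shift [-0.0028, -0.0, 0.0047] turn [0.0001, 0.0258, 0.0008]
xc 89.0 th 0 shift [-0.0054, -0.0, 0.0087] turn [0.0001, 0.0508, 0.0008]
xc 88.5 th 0.025 shift [-0.0079, -0.0, 0.0129] turn [0.0001, 0.0758, 0.0008]
xc 88.0 th 0.05 shift [-0.0103, -0.0, 0.017] turn [0.0001, 0.1008, 0.0008]
```

```bash
python3 -m pendant '[[[-0.0014,0,0.0022],[0,0.0125,0],0.01],[[-0.0028,0,0.0043],[0,0.025,0],0.01],[[-0.0028,0,0.0043],[0,0.025,0],0.01]]' | egrep 'force|pos'; python3 -m pendant '[[[-0.0014,0,0.0022],[0,0.0125,0],0.01],[[-0.0028,0,0.0043],[0,0.025,0],0.01],[[-0.0028,0,0.0043],[0,0.025,0],0.01]]'| egrep 'force|pos'; python3 - <<'E'
from tgt import *
st()
for th in(0,.0125,.025,.0375,.05): lever(th)
E
```

```text
tool_pos: [434.9, -268.5, 244.1]
contact_force: [-1.8, 1.8, 8.1]
tool_pos: [432.5, -265.3, 240.8]
contact_force: [-2.3, 2.5, 8.6]
t 6.35 grasp [ 405.6896 -230.1105   88.0925] tilt/yaw [ 0.5825 -0.7637 -0.2782] F [-2.2788  2.4658  8.6089] q [-0.717   0.5675  1.6815  0.0609  1.1697  1.7414]
xc 89.0 th 0 shift [0.0, -0.0, 0.0002] turn [0.0001, 0.0019, 0.0008]
xc 88.8 th 0.0125 shift [-0.0014, -0.0, 0.0022] turn [0.0001, 0.0144, 0.0008]
xc 88.5 th 0.025 shift [-0.0027, -0.0, 0.0042] turn [0.0001, 0.0269, 0.0008]
xc 88.3 th 0.0375 shift [-0.004, -0.0, 0.0063] turn [0.0001, 0.0394, 0.0008]
xc 88.0 th 0.05 shift [-0.0053, -0.0, 0.0083] turn [0.0001, 0.0519, 0.0008]
```

```bash
for i in 1 2 3; do python3 -m pendant '[[[-0.0008,0,0.0011],[0,0.006,0],0.01],[[-0.0016,0,0.0022],[0,0.0125,0],0.01],[[-0.0016,0,0.0022],[0,0.0125,0],0.01]]' | egrep 'force|pos'; done
```

```text
tool_pos: [431.3, -263.7, 239.3]
contact_force: [-1.8, 1.5, 9.6]
tool_pos: [430.1, -262.2, 237.6]
contact_force: [-2.2, 1.7, 10.1]
tool_pos: [428.9, -260.6, 235.9]
contact_force: [-2.6, 1.4, 9.1]
```

```bash
for i in 1 2; do python3 -m pendant '[[[-0.0008,0,0.0011],[0,0.006,0],0.01],[[-0.0016,0,0.0022],[0,0.0125,0],0.01],[[-0.0016,0,0.0022],[0,0.0125,0],0.01]]' | egrep 'force|pos'; done;  python3 - <<'E'
from tgt import *
st()
for th in(.05,.0625,.075,.0875,.1): lever(th,40)
E
```

```text
tool_pos: [427.7, -259.0, 234.2]
contact_force: [-2.1, 1.2, 10.0]
tool_pos: [426.5, -257.5, 232.5]
contact_force: [-1.3, 0.5, 8.7]
t 7.6 grasp [ 405.7409 -230.1128   77.2436] tilt/yaw [ 0.592  -0.7764 -0.216 ] F [-1.2736  0.5155  8.6924] q [-0.7099  0.552   1.7364  0.0517  1.0668  1.7504]
xc 89.0 th 0.05 shift [0.0011, -0.0, -0.0021] turn [-0.0002, -0.0123, 0.0006]
xc 88.7 th 0.0625 shift [-0.0003, -0.0, -0.0001] turn [-0.0002, 0.0002, 0.0006]
xc 88.5 th 0.075 shift [-0.0017, -0.0, 0.0019] turn [-0.0002, 0.0127, 0.0006]
xc 88.2 th 0.0875 shift [-0.003, -0.0, 0.0039] turn [-0.0003, 0.0252, 0.0006]
xc 87.9 th 0.1 shift [-0.0042, -0.0, 0.0059] turn [-0.0003, 0.0377, 0.0006]
```

```bash
for i in 1 2; do python3 -m pendant '[[[-0.0007,0,0.001],[0,0.006,0],0.01],[[-0.0014,0,0.002],[0,0.0125,0],0.01],[[-0.0014,0,0.002],[0,0.0125,0],0.01]]' | egrep 'force|pos'; done
```

```text
tool_pos: [425.4, -256.0, 230.8]
contact_force: [-1.6, 0.4, 10.0]
tool_pos: [424.3, -254.5, 229.1]
contact_force: [-2.0, 1.3, 11.2]
```

```bash
for i in 1 2; do python3 -m pendant '[[[-0.0007,0,0.001],[0,0.006,0],0.01],[[-0.0014,0,0.002],[0,0.0125,0],0.01],[[-0.0014,0,0.002],[0,0.0125,0],0.01]]' | egrep 'force|pos'; done;  python3 - <<'E'
from tgt import *
st()
c=cam('side'); a=c['color'][215:335,285:425,::-1]; cv2.imwrite('pics/m4.png',cv2.resize(a,(700,600),interpolation=cv2.INTER_CUBIC))
for th in(.1,.1125,.125,.15): lever(th,40)
E
```

```text
tool_pos: [423.2, -253.1, 227.4]
contact_force: [-2.2, 2.2, 9.5]
tool_pos: [422.2, -251.7, 225.6]
contact_force: [-1.6, 1.3, 9.2]
t 8.6 grasp [ 406.0495 -230.5189   68.8929] tilt/yaw [ 0.5977 -0.784  -0.1674] F [-1.6404  1.2966  9.1898] q [-0.7041  0.5426  1.7776  0.0432  0.9861  1.7593]
xc 87.9 th 0.1 shift [0.0014, -0.0, -0.0023] turn [-0.0002, -0.0115, 0.0006]
xc 87.6 th 0.1125 shift [0.0001, -0.0, -0.0003] turn [-0.0002, 0.001, 0.0006]
xc 87.3 th 0.125 shift [-0.0013, -0.0, 0.0016] turn [-0.0002, 0.0135, 0.0006]
xc 86.7 th 0.15 shift [-0.0038, -0.0, 0.0056] turn [-0.0002, 0.0385, 0.0006]
```

View pics/m4.png

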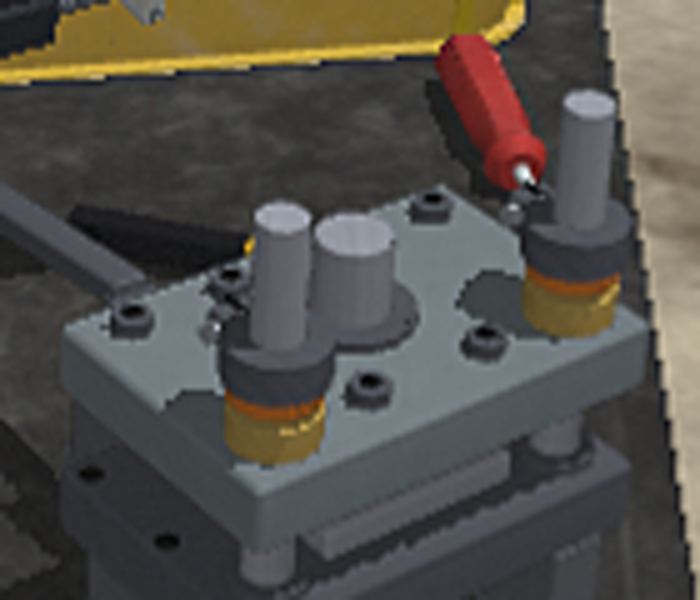

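The plate is well up and the brass bushes are at or near the orange buffers at (275,410) and (570,285). I'll take finer steps now.

```bash
for i in 1 2; do python3 -m pendant '[[[-0.0007,0,0.001],[0,0.006,0],0.01],[[-0.0007,0,0.001],[0,0.006,0],0.01]]' | egrep 'force|pos'; done
```

```text
tool_pos: [421.7, -251.1, 224.8]
contact_force: [-0.3, 1.9, 10.1]
tool_pos: [421.2, -250.4, 223.9]
contact_force: [-2.3, 1.8, 10.6]
```

```bash
for i in 1 2; do python3 -m pendant '[[[-0.0007,0,0.001],[0,0.006,0],0.01],[[-0.0007,0,0.001],[0,0.006,0],0.01]]' | egrep 'force|pos'; done
```

```text
tool_pos: [420.7, -249.7, 223.0]
contact_force: [-1.2, 1.5, 10.8]
tool_pos: [420.2, -249.1, 222.2]
contact_force: [-2.3, 1.2, 9.1]
```

```bash
for i in 1 2; do python3 -m pendant '[[[-0.0007,0,0.001],[0,0.006,0],0.01],[[-0.0007,0,0.001],[0,0.006,0],0.01]]' | egrep 'force|pos'; done
```

```text
tool_pos: [419.7, -248.4, 221.3]
contact_force: [-2.0, 1.1, 10.8]
tool_pos: [419.2, -247.8, 220.4]
contact_force: [-1.7, 2.1, 10.3]
```

```bash
for i in 1 2; do python3 -m pendant '[[[-0.0007,0,0.001],[0,0.006,0],0.01],[[-0.0007,0,0.001],[0,0.006,0],0.01]]' | egrep 'force|pos'; done
```

```text
tool_pos: [418.7, -247.2, 219.5]
contact_force: [-1.7, 1.4, 10.6]
tool_pos: [418.2, -246.5, 218.6]
contact_force: [-0.4, 1.6, 10.4]
```

```bash
for i in 1 2; do python3 -m pendant '[[[-0.0007,0,0.001],[0,0.006,0],0.01],[[-0.0007,0,0.001],[0,0.006,0],0.01]]' | egrep 'force|pos'; done;  python3 - <<'E'
from tgt import *
st()
c=cam('side'); a=c['color'][215:335,285:425,::-1]; cv2.imwrite('pics/m5.png',cv2.resize(a,(700,600),interpolation=cv2.INTER_CUBIC))
for th in(.17,.1825,.2): lever(th,40)
E
```

```text
tool_pos: [417.7, -245.9, 217.7]
contact_force: [-1.6, 1.2, 9.8]
tool_pos: [417.3, -245.3, 216.8]
contact_force: [-1.2, 0.9, 9.5]
t 10.3167 grasp [ 406.9886 -231.6475   58.7229] tilt/yaw [ 0.6027 -0.7907 -0.1073] F [-1.1784  0.9478  9.4912] q [-0.6969  0.5346  1.8263  0.0311  0.8857  1.7724]
xc 86.2 th 0.17 shift [0.0008, -0.0, -0.0013] turn [-0.0003, -0.0022, 0.0005]
xc 85.8 th 0.1825 shift [-0.0004, -0.0, 0.0006] turn [-0.0003, 0.0103, 0.0005]
xc 85.3 th 0.2 shift [-0.0022, -0.0, 0.0033] turn [-0.0003, 0.0278, 0.0005]
```

```bash
for i in 1 2; do python3 -m pendant '[[[-0.0006,0,0.001],[0,0.006,0],0.01],[[-0.0006,0,0.001],[0,0.006,0],0.01]]' | egrep 'force|pos'; done
```

```text
tool_pos: [416.8, -244.7, 215.9]
contact_force: [-1.9, 2.2, 11.1]
tool_pos: [416.4, -244.1, 215.0]
contact_force: [-2.0, 1.4, 12.3]
```

```bash
for i in 1 2; do python3 -m pendant '[[[-0.0006,0,0.001],[0,0.006,0],0.01],[[-0.0006,0,0.001],[0,0.006,0],0.01]]' | egrep 'force|pos'; done
```

```text
tool_pos: [415.9, -243.5, 214.1]
contact_force: [-1.4, 2.5, 12.3]
tool_pos: [415.5, -243.0, 213.2]
contact_force: [-2.2, 2.1, 13.9]
```

```bash
for i in 1 2; do python3 -m pendant '[[[-0.0006,0,0.001],[0,0.006,0],0.01],[[-0.0006,0,0.001],[0,0.006,0],0.01]]' | egrep 'force|pos'; done
```

```text
tool_pos: [415.1, -242.4, 212.3]
contact_force: [-3.0, 2.8, 14.4]
tool_pos: [414.7, -241.8, 211.5]
contact_force: [-3.0, 3.4, 15.6]
```

The force has risen steadily from about 10 N to 15.6 N over 5 mm of handle travel, which is roughly 28 N on the buffers. I'll hold there, then unload.

```bash
python3 -m pendant '[[[0,0,0],[0,0,0],0.01],[[0,0,0],[0,0,0],0.01],[[0,0,0],[0,0,0],0.01],[[0,0,0],[0,0,0],0.01],[[0,0,0],[0,0,0],0.01]]' | egrep 'force|pos|time'; python3 - <<'E'
from tgt import *
st(); cam('side','s_up.png')
for th in(.2,.15,.1,.05,0,-.05): lever(th,39)
E
```

```text
time: 11.78
tool_pos: [414.7, -241.9, 211.5]
contact_force: [-3.9, 2.5, 15.5]
t 11.7833 grasp [ 407.7298 -232.6849   52.8818] tilt/yaw [ 0.6046 -0.7932 -0.0723] F [-3.9181  2.4753 15.5248] q [-0.6928  0.5318  1.8534  0.0225  0.8269  1.7818]
xc 86.4 th 0.2 shift [0.0005, -0.0, -0.0021] turn [-0.0003, -0.0078, 0.0004]
xc 87.7 th 0.15 shift [0.006, -0.0, -0.0097] turn [-0.0003, -0.0578, 0.0005]
xc 88.9 th 0.1 shift [0.012, -0.0, -0.017] turn [-0.0003, -0.1078, 0.0005]
xc 90.0 th 0.05 shift [0.0184, -0.0, -0.0241] turn [-0.0003, -0.1578, 0.0005]
xc 91.0 th 0 shift [0.0252, -0.0, -0.031] turn [-0.0003, -0.2078, 0.0005]
xc 91.9 th -0.05 shift [0.0325, -0.0, -0.0375] turn [-0.0002, -0.2578, 0.0005]
```

```bash
python3 -m pendant '[[[0.0025,0,-0.005],[0,-0.03,0],0.01],[[0.006,0,-0.0097],[0,-0.058,0],0.01],[[0.009,0,-0.0135],[0,-0.083,0],0.01],[[0.012,0,-0.017],[0,-0.108,0],0.01],[[0.0152,0,-0.0206],[0,-0.133,0],0.01],[[0.0184,0,-0.0241],[0,-0.158,0],0.01],[[0.0218,0,-0.0276],[0,-0.183,0],0.01],[[0.0252,0,-0.031],[0,-0.208,0],0.01],[[0.0325,0,-0.0375],[0,-0.258,0],0.01],[[0.0325,0,-0.0375],[0,-0.258,0],0.01]]'; python3 - <<'E'
from tgt import *
st()
for xc in(92,102,112,124): bargo(xc,-.05,.5)
E
```

```text
time: 12.67
tool_pos: [436.8, -271.1, 245.8]
tcp_rot: [-3.141, 0.329, -0.92]
contact_force: [0.7, -0.8, -2.9]
grip_width: 19.8
t 12.6667 grasp [ 405.7903 -230.1899   95.3776] tilt/yaw [ 0.5736 -0.7527 -0.3231] F [ 0.7497 -0.8304 -2.9086] q [-0.7223  0.5815  1.642   0.0678  1.2417  1.7359]
xc 92 th -0.05 shift [-0.002, -0.0001, -0.0006] turn [-0.0006, -0.001, 0.0003]
xc 102 th -0.05 shift [-0.0116, -0.0001, 0.0021] turn [-0.0006, -0.001, 0.0003]
xc 112 th -0.05 shift [-0.0212, -0.0001, 0.0049] turn [-0.0006, -0.001, 0.0003]
xc 124 th -0.05 shift [-0.0327, -0.0001, 0.0082] turn [-0.0006, -0.001, 0.0003]
```

```bash
python3 -m pendant '[[[-0.006,0,0.0006],[0,0,0],0.01],[[-0.0116,0,0.0021],[0,0,0],0.01],[[-0.0164,0,0.0035],[0,0,0],0.01],[[-0.0212,0,0.0049],[0,0,0],0.01],[[-0.027,0,0.0065],[0,0,0],0.01],[[-0.0327,0,0.0082],[0,0,0],0.01],[[-0.0327,0,0.0082],[0,0,0],0.01]]'; python3 - <<'E'
from tgt import *
st()
for th in(.05,.15,.25,.28): bargo(124,th)
E
```

```text
time: 13.25
tool_pos: [414.4, -241.5, 247.6]
tcp_rot: [3.141, 0.332, -0.919]
contact_force: [-0.6, 0.4, -1.6]
grip_width: 19.8
t 13.25 grasp [ 382.898  -200.3386   97.3329] tilt/yaw [ 0.5736 -0.7514 -0.3262] F [-0.6172  0.3644 -1.6251] q [-0.7078  0.5297  1.7395  0.0731  1.1989  1.744 ]
xc 124 th 0.05 shift [-0.0078, -0.0001, 0.0187] turn [0.0007, 0.1023, 0.0011]
xc 124 th 0.15 shift [-0.0166, -0.0001, 0.04] turn [0.0006, 0.2023, 0.0012]
xc 124 th 0.25 shift [-0.0233, -0.0001, 0.0621] turn [0.0005, 0.3023, 0.0012]
xc 124 th 0.28 shift [-0.0249, -0.0001, 0.0688] turn [0.0005, 0.3323, 0.0012]
```

```bash
python3 -m pendant '[[[-0.004,0,0.0095],[0,0.05,0],0.01],[[-0.0078,0,0.0187],[0,0.1,0],0.01],[[-0.0122,0,0.0295],[0,0.15,0],0.01],[[-0.0166,0,0.04],[0,0.2,0],0.01],[[-0.02,0,0.051],[0,0.25,0],0.01],[[-0.0223,0,0.058],[0,0.283,0],0.01],[[-0.0233,0,0.062],[0,0.302,0],0.01],[[-0.0238,0,0.064],[0,0.311,0],0.01],[[-0.0238,0,0.064],[0,0.311,0],0.01]]'; python3 - <<'E'
from tgt import *
st()
for th in(.26,.27,.28): bargo(124,th)
E
```

```text
time: 14.0
tool_pos: [388.7, -207.9, 194.5]
tcp_rot: [3.141, 0.021, -0.919]
contact_force: [-0.1, 0.5, -3.4]
grip_width: 20.0
t 14.0 grasp [ 386.5483 -205.302    35.4877] tilt/yaw [ 0.6064 -0.7949 -0.0212] F [-0.1378  0.5473 -3.3553] q [-0.667   0.5063  1.9892  0.0078  0.6667  1.8167]
xc 124 th 0.26 shift [-0.0012, -0.0002, -0.0001] turn [0.0005, 0.0012, 0.0009]
xc 124 th 0.27 shift [-0.0024, -0.0002, 0.0019] turn [0.0005, 0.0112, 0.0009]
xc 124 th 0.28 shift [-0.0035, -0.0002, 0.0039] turn [0.0005, 0.0212, 0.0009]
```

```bash
python3 -m pendant '[[[-0.0005,0,0.0015],[0,0.008,0],0.01],[[-0.001,0,0.0025],[0,0.014,0],0.01],[[-0.001,0,0.0025],[0,0.014,0],0.01]]'|egrep 'pos|force'; python3 - <<'E'
from tgt import *
st()
E
```

```text
tool_pos: [388.5, -207.6, 192.7]
contact_force: [-1.5, 1.3, 1.9]
t 14.25 grasp [ 388.0026 -206.9526   33.6527] tilt/yaw [ 0.6063 -0.7952 -0.0051] F [-1.4702  1.2599  1.9486] q [-0.6655  0.5071  1.9968  0.0022  0.6426  1.8228]
```

The bar rests on the bench and the ridge. I'll release it, go up, and move over the stop block's handle.

```bash
python3 -m pendant '[[[0,0,0],[0,0,0],0.05],[[0,0,0],[0,0,0],0.05],[[0,0,0],[0,0,0],0.05],[[0,0,0],[0,0,0],0.05],[[0,0,-0.02],[0,0,0],0.05],[[0,0,-0.055],[0,0,0],0.05],[[0,0,-0.095],[0,0,0],0.05],[[0,0,-0.13],[0,0,0],0.05],[[0,0,-0.13],[0,0,0],0.05]]'; python3 - <<'E'
from tgt import *
st(); SB=[534.5,-219.2,0,-.236,0]; go(barpt((-45,0,110),SB),-.236); go(barpt((-45,0,22),SB),-.236)
t=cam('top','t2.png')
E
```

```text
time: 15.0
tool_pos: [390.2, -209.1, 328.5]
tcp_rot: [-3.139, -0.006, -0.919]
contact_force: [0.8, -0.2, 0.1]
grip_width: 50.0
t 15.0 grasp [ 391.2094 -209.615   169.5296] tilt/yaw [ 0.6066 -0.795   0.0064] F [ 0.8472 -0.2064  0.1091] q [-0.6658  0.2767  1.8547  0.0016  1.0032  1.8232]
shift [0.0603, -0.08, 0.0602] turn [-0.0007, -0.0072, -0.683]
shift [0.0597, -0.0797, 0.1482] turn [-0.0007, -0.0072, -0.683]
```

```bash
python3 -m pendant '[[[0.03,-0.04,0],[0,-0.007,-0.12],0.05],[[0.06,-0.08,0.0],[0,-0.007,-0.24],0.05],[[0.06,-0.08,0.02],[0,-0.007,-0.36],0.05],[[0.06,-0.08,0.04],[0,-0.007,-0.48],0.05],[[0.06,-0.08,0.06],[0,-0.007,-0.6],0.05],[[0.06,-0.08,0.06],[0,-0.007,-0.683],0.05],[[0.06,-0.08,0.06],[0,-0.007,-0.683],0.05],[[0.06,-0.08,0.06],[0,-0.007,-0.683],0.05]]'; python3 - <<'E'
from tgt import *
st(); SB=[534.5,-219.2,0,-.236,0]; go(barpt((-45,0,22),SB),-.236)
t=cam('top'); a=t['color'][140:340,220:440,::-1]; cv2.imwrite('pics/m6.png',cv2.resize(a,(660,600),interpolation=cv2.INTER_CUBIC))
E
```

```text
time: 15.72
tool_pos: [488.5, -207.0, 261.0]
tcp_rot: [-3.135, 0.012, -0.239]
contact_force: [0.7, -0.2, 0.5]
grip_width: 49.9
t 15.7167 grasp [ 486.8353 -205.5853  102.0599] tilt/yaw [ 0.9715 -0.2366 -0.0124] F [ 0.6861 -0.2396  0.5088] q [-0.5459  0.514   1.6918  0.0027  0.9495  1.2623]
shift [0.0036, 0.0016, 0.08] turn [-0.0062, 0.0124, -0.003]
```

View pics/m6.png

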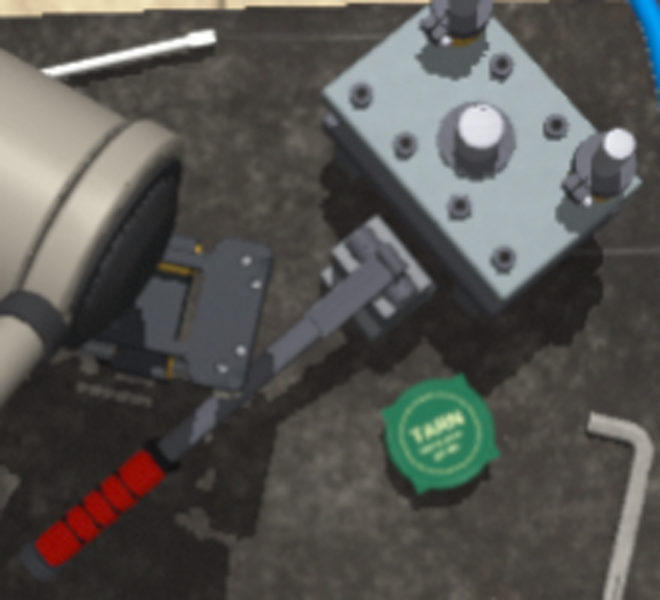

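The arm hides the stop block, but nothing else has moved: the bar lies back over the fulcrum and the tin is in place. The gripper body would pass close over the bar, so I'll grip near the front of the handle and a little higher.

```bash
python3 - <<'E'
from tgt import *
SB=[534.5,-219.2,0,-.236,0]; go(barpt((-13,0,60),SB),-.236); go(barpt((-13,0,25),SB),-.236)
t=cam('top')
for z in(118,121): 
  L,B=atz(t,327.7,170.7,z)[:2],atz(t,386.7,244.3,z)[:2]; f=L-B; yaw=np.arctan2(f[1],f[0])-np.pi/2
  m=(L+B)/2; print(z,L,B,np.linalg.norm(f),yaw,m+50*np.array([np.cos(yaw),np.sin(yaw)]))
E
```

```text
shift [0.0349, 0.0011, 0.0423] turn [-0.0058, 0.0111, -0.0032]
shift [0.0353, 0.0013, 0.0773] turn [-0.0058, 0.0111, -0.0032]
118 [ 598.3546 -333.5987] [ 475.5197 -423.2776] 152.0878928046897 -0.9401684529367444 [ 566.4197 -418.821 ]
121 [ 597.4785 -333.5803] [ 475.0814 -422.9396] 151.54588218624056 -0.9401684529367447 [ 565.7625 -418.6428]
```

```bash
python3 -m pendant '[[[0.018,0,0.01],[0,0.011,0],0.05],[[0.035,0.001,0.025],[0,0.011,0],0.05],[[0.035,0.001,0.042],[0,0.011,0],0.05],[[0.035,0.001,0.06],[0,0.011,0],0.05],[[0.035,0.001,0.07],[0,0.011,0],0.05],[[0.0353,0.001,0.0773],[0,0.011,0],0.05],[[0.0353,0.001,0.0773],[0,0.011,0],0.05]]'; python3 - <<'E'
from tgt import *
st(); SB=[534.5,-219.2,0,-.236,0]; go(barpt((-13,0,25),SB),-.236)
E
```

```text
time: 16.4
tool_pos: [521.7, -215.6, 183.4]
tcp_rot: [-3.135, 0.001, -0.237]
contact_force: [0.3, -0.4, 0.5]
grip_width: 50.0
t 16.4 grasp [ 521.7012 -214.5638   24.4204] tilt/yaw [ 0.972  -0.2349 -0.0014] F [ 0.3305 -0.3735  0.4803] q [-0.529   0.6743  1.655   0.0076  0.8155  1.2737]
shift [0.0003, 0.0005, -0.0006] turn [-0.0062, 0.0014, -0.0011]
```

```bash
python3 -m pendant '[[[0,0,0],[-0.006,0,0],0.0],[[0,0,0],[-0.006,0,0],0.0],[[0,0,0],[-0.006,0,0],0.0],[[0,0,0],[-0.006,0,0],0.0],[[0,0,0],[-0.006,0,0],0.0],[[0,0,0],[-0.006,0,0],0.0],[[0,0,0],[-0.006,0,0],0.0]]'; python3 - <<'E'
from tgt import *
st()
E
```

```text
time: 16.98
tool_pos: [522.1, -215.7, 184.6]
tcp_rot: [3.141, -0.001, -0.236]
contact_force: [-0.6, 1.2, 0.6]
grip_width: 11.6
t 16.9833 grasp [ 522.1307 -215.7775   25.6113] tilt/yaw [ 0.9722 -0.2342  0.0006] F [-0.586   1.2174  0.6225] q [-0.5274  0.6724  1.6544 -0.0002  0.8141  1.2799]
```

```bash
sed -i 's/^DIE=.*; BAR/DIE=[567.5,-418.0,0,-.925,0]; BAR/' tgt.py; python3 - <<'E'
from tgt import *
d=lambda x,y,z: barpt((x,y,z),DIE)
for x,z in((-130,110),(-130,93.5),(-70,93.5)): print(d(x,54,z)); go(d(x,54,z),-.925)
E
```

```text
[ 532.387  -281.6802  110.    ]
shift [0.0255, 0.0618, -0.0844] turn [0.0001, -0.0007, 0.6886]
[ 532.387  -281.6802   93.5   ]
shift [0.0255, 0.0618, -0.0679] turn [0.0001, -0.0007, 0.6886]
[ 568.4971 -329.5975   93.5   ]
shift [0.0719, 0.0999, -0.0678] turn [0.0001, -0.0007, 0.6886]
```

```bash
python3 -m pendant '[[[0,0,-0.03],[0,0,0],0],[[0,0,-0.06],[0,0,0],0],[[0,0.01,-0.0844],[0,0,0.1],0],[[0.006,0.025,-0.0844],[0,0,0.22],0],[[0.012,0.035,-0.0844],[0,0,0.34],0],[[0.018,0.045,-0.0844],[0,0,0.46],0],[[0.025,0.055,-0.0844],[0,0,0.58],0],[[0.0255,0.0618,-0.0844],[0,0,0.6886],0],[[0.0255,0.0618,-0.0844],[0,0,0.6886],0],[[0.0255,0.0618,-0.0844],[0,0,0.6886],0]]'; python3 - <<'E'
from tgt import *
st()
d=lambda x,y,z: barpt((x,y,z),DIE)
for x,z in((-130,93.5),(-70,93.5)): go(d(x,54,z),-.925)
s=cam('side');t=cam('top')
a=t['color'][130:280,260:440,::-1];b=s['color'][190:340,260:440,::-1]
cv2.imwrite('pics/m7.png',np.hstack([cv2.resize(x,(400,333),interpolation=cv2.INTER_CUBIC) for x in(a,b)]))
E
```

```text
time: 17.82
tool_pos: [532.1, -281.7, 268.3]
tcp_rot: [3.141, 0.001, -0.922]
contact_force: [-0.2, 0.3, -1.9]
grip_width: 11.5
t 17.8167 grasp [ 531.951  -281.6455  109.2801] tilt/yaw [ 0.604  -0.797  -0.0008] F [-0.2482  0.3433 -1.9442] q [-0.6142  0.6121  1.4782 -0.0001  1.0521  1.8789]
shift [0.0002, -0.0003, 0.0158] turn [0.0003, 0.0008, 0.0027]
shift [0.0602, -0.0001, 0.0157] turn [0.0003, 0.0008, 0.0027]
```

View pics/m7.png

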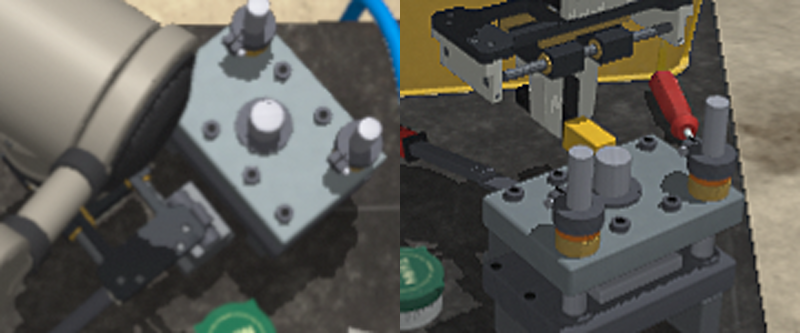

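The stop block is held level in front of the left front corner, and the plate is still up. I'll lower it and slide it in.

```bash
python3 -m pendant '[[[0,0,0.008],[0,0,0.002],0],[[0,0,0.0158],[0,0,0.002],0],[[0.008,0,0.0158],[0,0,0.002],0],[[0.016,0,0.0158],[0,0,0.002],0],[[0.024,0,0.0158],[0,0,0.002],0],[[0.030,0,0.0158],[0,0,0.002],0],[[0.030,0,0.0158],[0,0,0.002],0]]'; python3 - <<'E'
from tgt import *
st(); go(barpt((-70,54,93.5),DIE),-.925)
E
```

```text
time: 18.5
tool_pos: [551.2, -307.1, 253.2]
tcp_rot: [-3.141, -0.002, -0.927]
contact_force: [-0.1, -0.0, -1.4]
grip_width: 11.6
t 18.5 grasp [ 551.4656 -307.3123   94.1589] tilt/yaw [ 0.5999 -0.8001  0.0023] F [-0.1136 -0.0402 -1.4166] q [-0.6296  0.6755  1.4014 -0.0004  1.0624  1.8688]
shift [0.0284, -0.0003, 0.0007] turn [-0.0004, -0.0023, -0.0024]
```

```bash
python3 -m pendant '[[[0.006,0,0.0006],[0,-0.002,0],0],[[0.012,0,0.0006],[0,-0.002,0],0],[[0.016,0,0.0006],[0,-0.002,0],0],[[0.016,0,0.0006],[0,-0.002,0],0]]' | egrep 'pos|force'; python3 -m pendant '[[[0.004,0,0],[0,0,0],0],[[0.008,0,0],[0,0,0],0],[[0.0125,0,0],[0,0,0],0],[[0.0125,0,0],[0,0,0],0]]' | egrep 'pos|rot|force';  python3 - <<'E'
from tgt import *
st(); Rd,td=frame(DIE); o=get_obs(); R1=R.from_euler('xyz',o['tcp_rot']); print(Rd.T@(o['tool_pos']+R1.apply([0,0,159])-td))
E
```

```text
tool_pos: [560.4, -319.2, 252.4]
contact_force: [-0.4, 0.0, -1.7]
tool_pos: [567.9, -329.1, 252.4]
tcp_rot: [-3.141, 0.001, -0.927]
contact_force: [0.1, 0.7, -1.4]
t 19.1667 grasp [ 567.8751 -329.0319   93.4358] tilt/yaw [ 0.6002 -0.7999 -0.0007] F [ 0.0502  0.714  -1.4429] q [-0.6419  0.7187  1.3158  0.0003  1.1077  1.8558]
[-70.826   53.8437  93.4358]
```

```bash
python3 -m pendant '[[[0.002,0,0.001],[0,0,0],0],[[0.004,0,0.0015],[0,0,0],0],[[0.004,0,0.002],[0,0,0],0],[[0.004,0,0.002],[0,0,0],0]]' | egrep 'pos|force'; python3 -m pendant '[[[0,0,0.0005],[0,0,0],0],[[0,0,0.001],[0,0,0],0],[[0,0,0.001],[0,0,0],0]]' | egrep 'pos|rot|force'; python3 -m pendant '[[[0,0,0.0005],[0,0,0],0],[[0,0,0.001],[0,0,0],0],[[0,0,0.001],[0,0,0],0]]' | egrep 'pos|rot|force'
```

```text
tool_pos: [569.9, -331.6, 250.1]
contact_force: [0.5, -0.1, -1.3]
tool_pos: [569.9, -331.5, 249.7]
tcp_rot: [-3.142, 0.001, -0.927]
contact_force: [-0.1, 0.8, 0.4]
tool_pos: [569.9, -331.5, 249.6]
tcp_rot: [-3.141, 0.001, -0.927]
contact_force: [-3.4, 2.6, 6.0]
```

Contact came at the expected height (underside at 65.1 mm). I'll release and retract.

```bash
python3 -m pendant '[[[0,0,-0.001],[0,0,0],0.03],[[0,0,-0.001],[0,0,0],0.03],[[0,0,-0.001],[0,0,0],0.03],[[0,0,-0.001],[0,0,0],0.03],[[0,0,-0.001],[0,0,0],0.03],[[-0.02,0,-0.001],[0,0,0],0.03],[[-0.03,0,-0.03],[0,0,0],0.03],[[-0.03,0,-0.07],[0,0,0],0.03],[[-0.03,0,-0.11],[0,0,0],0.03],[[-0.03,0,-0.15],[0,0,0],0.03]]'; python3 -m pendant '[[[-0.04,0,0],[0,0,0],0.03],[[-0.08,0,0],[0,0,0],0.03],[[-0.12,0,0],[0,0,0],0.03],[[-0.16,0,0],[0,0,0],0.03],[[-0.18,0.04,0],[0,0,0],0.03],[[-0.2,0.08,0],[0,0,0],0.03],[[-0.2,0.12,0],[0,0,0],0.03],[[-0.2,0.12,0],[0,0,0],0.03]]';  python3 - <<'E'
from tgt import *
s=cam('side');t=cam('top')
a=t['color'][130:280,260:440,::-1];b=s['color'][190:340,260:440,::-1]
cv2.imwrite('pics/m8.png',np.hstack([cv2.resize(x,(400,333),interpolation=cv2.INTER_CUBIC) for x in(a,b)]))
E
```

```text
time: 20.83
tool_pos: [551.8, -307.5, 400.0]
tcp_rot: [3.141, 0.002, -0.927]
contact_force: [1.3, -1.0, -1.1]
grip_width: 30.0
time: 21.5
tool_pos: [332.0, -221.1, 398.9]
tcp_rot: [3.139, 0.002, -0.929]
contact_force: [1.1, -0.4, 0.8]
grip_width: 29.9
```

View pics/m8.png

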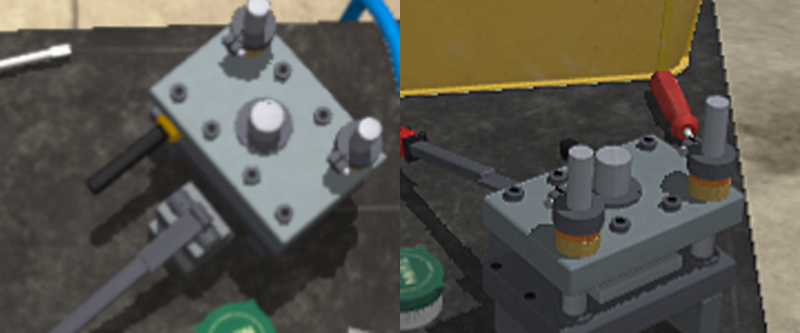

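```bash
python3 - <<'E'
from tgt import *
t=cam('top'); k=180/400
f=lambda u,v,z: atz(t,260+u*k,130+v*k,z)
Rd,td=frame(DIE)
for n,p in(('joint',f(163,131,87)),('end',f(92,188,85)),('plateL',f(152,93,121)),('plateB',f(281,251,121))): print(n,p,Rd.T@(p-td))
a=t['color'][165:235,290:360,::-1]; cv2.imwrite('pics/m9.png',cv2.resize(a,(560,560),interpolation=cv2.INTER_CUBIC))
E
```

```text
joint [ 575.6079 -342.308    87.    ] [-55.5696  52.0292  87.    ]
end [ 533.953 -288.162   85.   ] [-123.8811   51.3497   85.    ]
plateL [ 595.5231 -334.653   121.    ] [-49.6974  72.5409 121.    ]
plateB [ 477.2363 -422.6432  121.    ] [-50.6157 -74.8809 121.    ]
```

```bash
python3 -c "
from plant import *
print(get_obs()['time'],close_job())"
```

```text
the job is handed in; nothing more can be done
21.65 None
```

I levered the upper plate up to the buffers, laid the bar back clear of the die set, put the stop block in the left front corner, and handed the job in at 21.65 s of the 64 s. No verdict was reported.

- **Levering:** I pushed the bar in nose-down until it met the die plate (9 N). When I levered, the handle force stayed near 10 N and then rose steadily to 15.5 N. I read that as 25–30 N on the buffers and held it for more than 0.2 s. I stopped at an estimated rise of about 12–13 mm.
- **Bar:** It is drawn out and rests over the fulcrum with its handle on the bench. I put its nose about 80 mm in front of the die set's middle, so some 30 mm clear of the plates. That figure comes from the arm's motion, not from a picture.
- **Stop block:** It touched the lower plate at the expected height, with its underside at about 65.1 mm. The last top picture puts it at y ≈ 52 mm of the die set, lined up with the die, with its far end at x ≈ -13 mm. That leaves about 37 of its 42 mm under the plate.
- **Bystanders:** The tin and the screwdriver look unmoved in the last pictures.

**Checks that disagreed:** My estimates of the die set's position differed by about 4 mm and 0.03 rad, so I used values in between. The stop block's position stays inside the limits with either estimate. I could not take a last close-up because the limit of 12 pictures was reached. I judged that the plate had stayed up from the pictures; I did not measure its height again.

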